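# Clip the access fob onto the bench eye

## Task

Lift the blue fob out of its dock by its green tab and clip its snap hook onto the steel eye of the stand: press the hook's red gate gently down on the eye's front bar until the bar is inside and the gate has sprung shut behind it. Then let go and leave the fob hanging still from the eye. Never bear on the stand with more than about 18 N, do not drop the fob or lay it on the table, and leave the other things on the bench where they are.

Things in the scene. Friction and masses are not known exactly. Their poses are not given: they have to be found in the camera images.
- clip: Snap hook moulded onto a fob, one rigid piece, 64 to 106 g, flat in its own x-z plane. Origin: in the hook's mouth, on the centre line of the shut gate, straight under the grip tab. z is up as it stands in the dock, x runs to the hook's bow, y across its thickness. The eye's bar can enter past the gate at clip x = -6 to +3 mm, best x = 0; hook and eye then cross at right angles.
- tab (a point): Point to grip, at (0, 0, 60) mm in clip, in the green plastic grip tab: 26 mm along x, 10 mm thick along y, z = +34 to +74 mm. A TCP there keeps the fingertips clear of the eye.
- bow (a point): Inner face of the hook's bow, at (17.5, 0, 15) mm in clip. The loop is 7 mm aluminium rod: a spine on top (underside z = +30 mm), a back post at x = -25 mm and this bow at the +x end (outer face x = +24.5 mm), which turns back along z = 0 and ends in the nose, its blunt tip at x = +5.5 mm. Once let go, the hook swings some 20 to 40 degrees, fob down, and hangs by its spine or bow.
- fob_foot (a point): Centre of the underside of the blue fob slab, at (-30, 0, -70) mm in clip. The slab hangs below the back post: 34 mm along x (x = -47 to -13 mm), 12 mm thick, z = -70 to -10 mm.
- gate (a joint): Red sprung gate: 4 mm rod, 26 mm long, hinged at clip x = -21 mm, z = 0, lying along +x to the nose. 0 rad = shut (stops there), up to 1.25 as it is pressed up into the loop. A bar pressing it at clip x = 0 feels 2 N at first, rising to 4 to 7 N. It slips off the bar and springs shut below it once the bar is 18 to 23 mm above the gate line; at 27 mm the bar meets the spine and force shoots up.
- dock: Black dock block, fixed: 70 mm (x) by 46 mm (y), 35 mm high, origin under its centre. The fob stands upright in a slot of 38 by 15 mm, 27 mm deep, along the dock's x; the clip's origin is then 30 mm along the dock's +x from its centre and 78 mm above the table, the clip's axes parallel to the dock's.
- stand: Bench stand, fixed: dark steel foot, 50 mm radius, 14 mm high; white column, 12 mm radius, then a steel telescopic tube, 9 mm radius, whose clamped head holds the eye out along the stand's -x. Origin under the column at table level, z up. To clip on, the hook comes down from above with clip x along stand x: bow and nose go down through the eye's opening, fob on the side away from the column.
- eye_below (a point): Point on the table straight under the middle of the eye's front bar, (-50, 0, 0) mm in stand. The bar's HEIGHT is not measured: its centre line is 150 to 200 mm above the table (feel for it); nothing of the head is over 5 mm higher. The eye is a level D of 5 mm steel rod: front bar along the stand's y, 44 mm long; opening behind it about 33 mm deep, 39 mm wide. It does not yield at 18 N.
- solder_spool: Bystander: small grey solder spool, 46 mm diameter, 45 mm high, origin under its centre.
- wire_spool: Bystander: green wire spool, 60 mm diameter, 50 mm high, origin under its centre.
- copper_spool: Bystander: copper spool, 56 mm diameter, 40 mm high, origin under its centre.
- flux_jar: Bystander: small white-capped jar, 52 mm diameter, 60 mm high, origin under its centre.
- screwdriver: Bystander: yellow-handled screwdriver lying flat, 170 mm long.
- board: Bystander: green circuit board lying flat, 80 by 55 mm.
- mug_brushes: Bystander: blue cup, 70 mm diameter, 85 mm high, origin under its centre.
Things that resemble listed ones, but are neither listed nor needed, are in the scene too. What is meant by the dock is not pink or turquoise, and is the larger of those in its own colour.

How it is judged:
On the way, in this order (a step that is already met when the one before it is completed fails the run):
1. the fob has been lifted clear out of its dock (height (world z) of fob_foot above 0.04 m and contact force between clip and dock below 0.05 N), for 0.1 s.
2. the eye has pressed the gate inward (value of joint gate above 0.3 rad and contact force between clip and stand above 0.3 N).
At the end, for the whole second after the job is handed in: The fob hangs at rest (under 0.03 m/s, 0.3 rad/s) from the eye, bearing on the stand, gate shut (under 0.12 rad), hook upright within 20 degrees; its mouth within 35 mm of the bar in plan and over 105 mm up, the foot of the fob 30 to 130 mm above the table (value of joint gate below 0.12 rad and contact force between clip and stand above 0.2 N and horizontal distance between clip and eye_below below 0.035 m and height (world z) of fob_foot between 0.03 and 0.13 m and height (world z) of clip above 0.105 m and angle between clip's own y axis and vertical above 1.2 rad and linear speed of clip below 0.03 m/s and angular speed of clip below 0.3 rad/s); the robot touches nothing.
It fails at once if the fob or its hook bears on the stand with more than 18 N (contact force between clip and stand above 18 N).
It fails at once if the robot itself bears on the stand with more than 18 N (contact force between the arm and stand above 18 N).
It fails at once if the fingers bear on the stand with more than 18 N (contact force between the fingers and stand above 18 N).
It fails at once if the fob is dropped or laid on the table (height (world z) of clip below 0.065 m).
It fails at once if a bystander is moved by more than 30 mm (distance of any of solder_spool, wire_spool, copper_spool, flux_jar, screwdriver, board, mug_brushes from where it was at the start of the episode above 0.03 m).
It also fails if it takes over 64 s, if anything falls off the work surface, if the arm or the gripper's body presses on something with over 40 N, if the wrist force passes 120 N, or if a joint passes its speed limit or range.

## Robot

A 7-joint arm with a two-finger parallel gripper is mounted at the origin on the work surface. World frame = base frame: x ahead of the robot, y to its left, z up, the work surface at z = 0. Lengths are in m, angles in rad, forces in N, time in s.
With the tool pointing down it reaches from about 0.4 to 0.85 m from the base axis. Payload 10.4 kg.
Tool frame: the origin (TCP) lies between the finger pads, 19 mm behind the fingertips; this is the grasp point; z points along the fingers, y is the line along which they close (so a half turn about z gives the same grasp; the last joint's range is limited). The gripper opens to 85 mm and grips with 20 to 120 N. Pads are 22 mm wide; open, the fingers measure 114 mm over their backs; the gripper's body (76 mm by 85 mm) begins 54 mm behind the grasp point. The pads swing forward as they close: fully open they stand 13 mm farther back than shut.
Start: joints at [1.241, 0.332, -0.065, 1.46, 0.022, 1.35, -0.088], TCP at [0.189, -0.596, 0.25] pointing down, gripper open.
Joint ranges: [-2.6, 2.6], [-0.5, 2.12], [-1.47, 1.34], [0.16, 2.42], [-1.27, 4.41], [0.06, 2.06], [-2.6, 2.6]. Speed limits (rad/s): [2.22, 2.22, 2.79, 2.79, 3.14, 3.14, 3.14].

## Interface

Orientations are given as a unit quaternion [x, y, z, w].
In Python, from workcell import get_obs, camera, hand_in gives the robot as it stands. The module is installed in compiled form; this text tells all that it offers.
- The arm moves only by the tool move_arm, never from a script. Its argument "plan" is a list of rows, each an object with "delta_pos": the shift along the tool's x, y, z in fractions of the full range, 1 being 0.8 m, a list of three; "turn": the turn, a rotation vector about the tool's x, y, z in a scale on which 1.0 is 4 rad, a list of three; "fingers": the closure, from 0 (fully open) to 1 (shut). A call has 1 to 12 rows; each row is the pose to reach, as a shift and turn from the pose commanded when the call began, along the tool's axes at that moment; what a row does not reach only later rows make up. A row lasts 1/8 s, in which the tool goes at most 62.5 mm and 10.7 degrees, less where a joint would pass 70% of its speed; a pose out of reach is approached as far as the arm can. Shift and turn numbers lie between -1 and 1, and a call with a number outside is refused. A call with a gripper value outside its range is refused whole. The fingers move at their own pace and stop on an object; "force" is the grip in N (left out, the last holds). Time passes only in rows, so rows that repeat a pose let the fingers close. It gives the time, the measured TCP pose, the force, the opening and the grip force at its end, in the units of the state.
- get_obs(): the state, without advancing time (a new reading comes with each control period).
- camera(name): name is "scene" or "top"; returns a dict with "color" (480x640x3 uint8, red, green, blue), "range_z" (480x640 float32, m along the optical axis (not along the pixel's ray), 0 where there is no reading), "fx", "fy", "cx", "cy" (pixels), "R" (3x3) and "t" (3): a world point X has camera coordinates R X + t. Camera axes: x right, y down, z forward; pixel columns grow to the right and rows downward; lengths in m; the calibration is good to about 2 mm. A picture is of the moment at which its call begins.
- hand_in(): hands the job in; it is judged then, once.
The state is a dict: "clock": time; "joint_pos": joint angles; "joint_velocities": joint speeds; "tau": joint torques, N m; "position": TCP position; "ee_rot": TCP orientation; "ft_force": force on the tool from outside, world axes, zero at the start; "torque": the same for the moment, N m; "grip_width": opening from 0.0 (shut) to 1.0 (fully open); "grasp_force": force on a finger pad.
Only numpy, scipy, OpenCV 4.12 (cv2) and the standard library are available. Lean on these libraries where they do the work, as an engineer would, in place of code of your own. Each camera call takes 0.05 s, during which the arm holds its last target. There are 200 camera calls.

## Working session

There is one attempt and no reset: what is moved stays moved. The work goes in short steps, Python scripts to look and compute and a tool call to move; the robot and the scene stay as the last step left them, time stands still between calls to the robot, and variables do not carry over. Pictures are saved under pics/ and viewed, at most 10 in all, crops included, and the job is handed in when it is done.

Besides the shell and the picture viewer there is one more tool, called as name(argument=value, ...), one argument or row to a line, values as JSON. move_arm: Moves the arm, as the interface text tells. Its arguments: {"type":"object","properties":{"plan":{"type":"array","items":{"type":"object","properties":{"delta_pos":{"type":"array","items":{"type":"number"}},"turn":{"type":"array","items":{"type":"number"}},"fingers":{"type":"number"}}}},"force":{"type":"number"}},"required":["plan"]}

```bash
mkdir -p pics
python3 - <<'E'
from workcell import get_obs,camera
import cv2,numpy as np
for n in("scene","top"):
    c=camera(n); cv2.imwrite(f"pics/{n}0.png",c["color"][:,:,::-1]); np.savez(f"{n}0.npz",**c)
    print(n,c["fx"],c["cx"],c["cy"],np.round(-c["R"].T@c["t"],3),np.round(c["R"],3).tolist())
o=get_obs(); print({k:np.round(v,3) for k,v in o.items()})
E
```

```text
scene 619.7204455707694 311.42101673133703 242.40772548824538 [1.195 0.62  1.09 ] [[-0.734, 0.679, 0.019], [0.492, 0.551, -0.674], [-0.468, -0.486, -0.738]]
top 480.41588584060224 320.02027566624713 238.39475835162588 [0.433 0.019 1.12 ] [[-0.0, -1.0, 0.009], [-0.992, -0.001, -0.126], [0.126, -0.009, -0.992]]
{'clock': np.float64(0.1), 'joint_pos': array([ 1.241,  0.333, -0.065,  1.461,  0.022,  1.35 , -0.088]), 'joint_velocities': array([ 0.001, -0.001, -0.002, -0.001, -0.   ,  0.001, -0.   ]), 'tau': array([ 1.0000e-03, -6.2675e+01,  4.9000e-02, -3.9243e+01,  1.7000e-02,
        7.0000e-03, -0.0000e+00]), 'position': array([ 0.189, -0.596,  0.249]), 'ee_rot': array([ 0.988,  0.153, -0.   , -0.001]), 'ft_force': array([-0.248, -0.007,  0.113]), 'torque': array([-0.037,  0.015,  0.027]), 'grasp_force': np.float64(0.0), 'grip_width': np.float64(1.004)}
```

View pics/scene0.png

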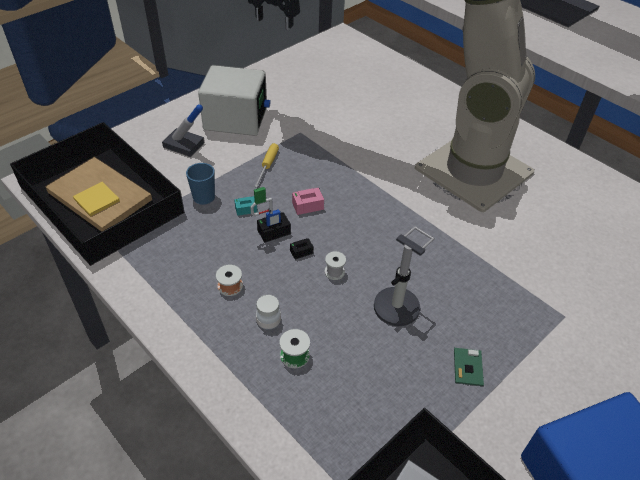

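View pics/top0.png

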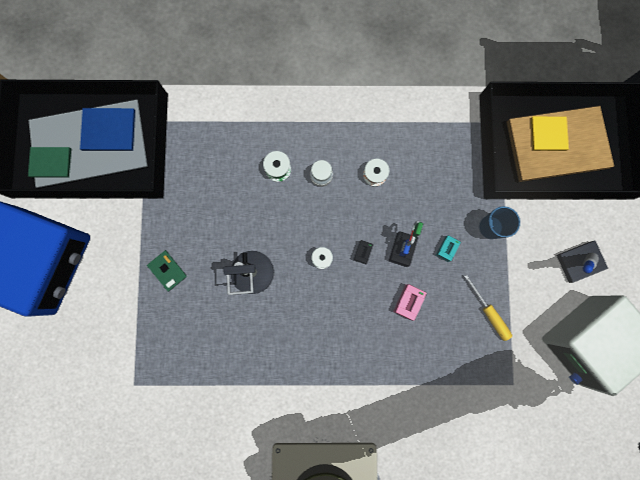

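The scene view shows the black dock with the fob at (273,225) and the stand's foot at (397,306) with its eye at (418,238). The top view shows the dock at (405,248), the stand's foot at (249,272) and its eye at about (240,285).

```bash
cat > h.py <<'E'
import numpy as np,cv2
def load(n): return dict(np.load(n+".npz"))
def cloud(c):
    v,u=np.mgrid[:480,:640]; z=c["range_z"]
    P=np.stack([(u-c["cx"])*z/c["fx"],(v-c["cy"])*z/c["fy"],z],-1)-c["t"]
    W=P@c["R"]; W[z==0]=np.nan; return W
def ray(c,u,v,h):
    d=np.array([(u-c["cx"])/c["fx"],(v-c["cy"])/c["fy"],1])@c["R"]; o=-c["R"].T@c["t"]
    return o+d*(h-o[2])/d[2]
E
python3 - <<'E'
from h import *
def rep(l,p):
    p=p[~np.isnan(p[:,0])]
    if len(p): print(l,len(p),np.round(np.median(p,0),4),"min",np.round(p.min(0),3),"max",np.round(p.max(0),3))
for n,db,sb in(("scene0",(235,175,300,250),(355,215,445,335)),("top0",(380,210,430,270),(205,235,285,305))):
    c=load(n);W=cloud(c);hsv=cv2.cvtColor(c["color"],cv2.COLOR_RGB2HSV)
    a,b,x,y=db; w=W[b:y,a:x].reshape(-1,3); h=hsv[b:y,a:x].reshape(-1,3).astype(int)
    sat=(h[:,1]>120)&(h[:,2]>50)
    for l,lo,hi in(("green",45,75),("blue",105,125)): 
        rep(n+l,w[sat&(h[:,0]>=lo)&(h[:,0]<=hi)])
    rep(n+"red",w[sat&((h[:,0]<8)|(h[:,0]>172))])
    k=(h[:,2]<60)&(w[:,2]>.028)&(w[:,2]<.04); rep(n+"dock",w[k])
    print(cv2.minAreaRect((w[k][:,:2]*1000).astype(np.float32)))
    a,b,x,y=sb; w=W[b:y,a:x].reshape(-1,3)
    k=(w[:,2]>.011)&(w[:,2]<.018); rep(n+"foot",w[k]); print(cv2.minEnclosingCircle((w[k][:,:2]*1000).astype(np.float32)))
    k=(w[:,2]>.13)&(w[:,2]<.23); rep(n+"head",w[k])
    im=c["color"][:,:,::-1]
    t=[cv2.resize(im[B:Y,A:X],(400,400),interpolation=cv2.INTER_CUBIC) for A,B,X,Y in((db[0],db[1],db[0]+65,db[1]+65),(sb[0],sb[1],sb[0]+90,sb[1]+90))]
    cv2.imwrite(f"pics/c_{n}.png",np.hstack(t))
E
python3 -c "
import cv2,numpy as np
cv2.imwrite('pics/c2.png',cv2.resize(np.vstack([cv2.imread(f'pics/c_{n}0.png') for n in('scene','top')]),(600,600)))"
```

```text
scene0green 153 [ 0.5804 -0.1889  0.1381] min [ 0.558 -0.31   0.024] max [ 0.593 -0.099  0.157]
scene0blue 111 [ 0.5554 -0.1808  0.0625] min [ 0.533 -0.193  0.031] max [ 0.568 -0.169  0.074]
scene0red 12 [ 0.5732 -0.188   0.0813] min [ 0.561 -0.193  0.075] max [ 0.583 -0.185  0.083]
scene0dock 316 [ 0.5591 -0.172   0.0344] min [ 0.511 -0.213  0.028] max [ 0.59  -0.089  0.04 ]
((560.9072875976562, -150.84915161132812), (116.3675537109375, 70.33833312988281), 69.4770278930664)
scene0foot 857 [0.5049 0.1744 0.0138] min [0.448 0.119 0.011] max [0.546 0.217 0.018]
((497.33154296875, 168.14537048339844), 50.152862548828125)
scene0head 586 [0.4952 0.1704 0.1996] min [0.443 0.138 0.13 ] max [0.507 0.197 0.208]
top0green 53 [ 0.5776 -0.1911  0.1515] min [ 0.566 -0.198  0.145] max [ 0.59  -0.185  0.155]
top0blue 73 [ 0.5412 -0.1797  0.0658] min [ 0.532 -0.189  0.024] max [ 0.57  -0.174  0.073]
top0red 15 [ 0.5743 -0.1909  0.0791] min [ 0.562 -0.205  0.   ] max [ 0.586 -0.186  0.083]
top0dock 382 [ 0.5442 -0.1751  0.0344] min [ 0.511 -0.212  0.028] max [ 0.586 -0.151  0.04 ]
((548.7340698242188, -181.65444946289062), (43.55609130859375, 69.44912719726562), 72.59738159179688)
top0foot 844 [0.4884 0.1549 0.0137] min [0.447 0.118 0.011] max [0.544 0.212 0.018]
((496.3590393066406, 165.15982055664062), 49.50893020629883)
top0head 453 [0.4865 0.165  0.2016] min [0.443 0.135 0.158] max [0.504 0.195 0.207]
```

View pics/c2.png

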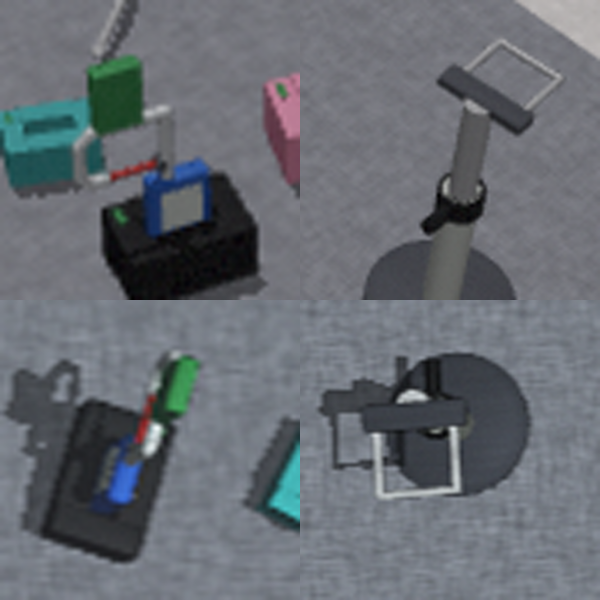

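The crops show the fob upright in the black dock, its tab towards +x, and the eye as a square frame pointing towards the robot. Next I'll measure the eye and the tab direction.

Run:
```python
from h import *
for n,b in(("scene0",(355,215,445,335)),("top0",(205,235,285,305))):
    c=load(n);W=cloud(c)[b[1]:b[3],b[0]:b[2]]; w=W.reshape(-1,3)
    w=w[(w[:,2]>.17)&(w[:,2]<.23)]
    d=w[w[:,0]>.476]; e=w[w[:,0]<.452]
    print(n,"headbar",len(d),np.round(d.min(0),3),np.round(d.max(0),3),cv2.minAreaRect((d[:,:2]*1000).astype(np.float32)))
    print("front",len(e),np.round(np.median(e,0),4),np.round(e.min(0),3),np.round(e.max(0),3))
    f=w[w[:,0]<.472]; print("eye rect",len(f),cv2.minAreaRect((f[:,:2]*1000).astype(np.float32)),np.percentile(f[:,2],[5,25,50,75,95]).round(4))
    v,_,_,_=(cv2.fitLine((e[:,:2]*1000).astype(np.float32),cv2.DIST_L2,0,.01,.01)).ravel()[:4]; print("dir",cv2.fitLine((e[:,:2]*1000).astype(np.float32),cv2.DIST_L2,0,.01,.01).ravel())
c=load("top0");W=cloud(c)
hsv=cv2.cvtColor(c["color"],cv2.COLOR_RGB2HSV).astype(int); m=np.zeros((480,640),bool);m[210:270,380:430]=1
m&=(hsv[...,0]>45)&(hsv[...,0]<75)&(hsv[...,1]>120)&(W[...,2]>.145)
v,u=np.nonzero(m); p=np.array([ray(c,a,b,.152)[:2]*1000 for a,b in zip(u,v)],np.float32)
print("tab top",cv2.minAreaRect(p),p.mean(0))
```

```text
scene0 headbar 352 [0.477 0.138 0.17 ] [0.507 0.197 0.208] ((492.32275390625, 167.31259155273438), (59.07423400878906, 29.18265151977539), 88.29061126708984)
front 62 [0.4473 0.1644 0.2001] [0.443 0.139 0.194] [0.452 0.187 0.205]
eye rect 108 ((457.4250183105469, 164.47247314453125), (28.46653175354004, 51.00914764404297), 1.0360692739486694) [0.1969 0.199  0.2002 0.2017 0.2033]
dir [ 5.1076427e-02 -9.9869472e-01  4.4724112e+02  1.6325146e+02]
top0 headbar 309 [0.477 0.135 0.181] [0.504 0.195 0.207] ((490.6273193359375, 165.14425659179688), (59.50257873535156, 26.7403507232666), 89.9351806640625)
front 77 [0.4468 0.1634 0.2008] [0.443 0.138 0.195] [0.451 0.186 0.205]
eye rect 131 ((457.40753173828125, 163.1566619873047), (28.568832397460938, 50.00125503540039), 0.21720027923583984) [0.1975 0.1994 0.2008 0.2023 0.2036]
dir [ 4.3762486e-02 -9.9904197e-01  4.4659253e+02  1.6351196e+02]
tab top ((577.6235961914062, -190.843505859375), (8.65114974975586, 25.053495407104492), 72.78987121582031) [ 577.6806  -190.96425]
```

Run:
```python
from h import *
for n in("scene0","top0"):
    w=cloud(load(n)).reshape(-1,3); w=w[~np.isnan(w[:,0])]
    a=np.array([.189,-.596]);b=np.array([.577,-.191]);L=np.linalg.norm(b-a);t=(b-a)/L
    s=(w[:,:2]-a)@t; d=(w[:,:2]-a)@[-t[1],t[0]]
    for lo in np.arange(-.1,.6,.05):
        k=(s>lo)&(s<lo+.05)&(abs(d)<.12)&(w[:,2]<.6)
        if k.any(): print(n,round(lo,2),k.sum(),w[k][:,2].max().round(3), d[k][w[k][:,2].argmax()].round(3))
```

```text
scene0 -0.1 463 0.008 -0.0
scene0 -0.05 640 0.31 -0.018
scene0 0.0 954 0.336 0.052
scene0 0.05 1017 0.3 0.055
scene0 0.1 1050 0.138 -0.099
scene0 0.15 2165 0.136 -0.074
scene0 0.2 917 0.028 0.007
scene0 0.25 1059 0.03 0.005
scene0 0.3 1160 0.032 -0.002
scene0 0.35 1148 0.019 -0.027
scene0 0.4 818 0.041 0.096
scene0 0.45 1402 0.043 0.074
scene0 0.5 1175 0.115 0.019
scene0 0.55 2136 0.157 0.001
top0 -0.1 2183 0.006 -0.04
top0 -0.05 2028 0.008 -0.072
top0 0.0 1782 0.255 0.045
top0 0.05 3064 0.135 -0.111
top0 0.1 3042 0.135 -0.112
top0 0.15 3543 0.134 -0.101
top0 0.2 2257 0.03 0.01
top0 0.25 2279 0.03 0.013
top0 0.3 2261 0.028 -0.01
top0 0.35 2223 0.02 -0.02
top0 0.4 2143 0.04 0.109
top0 0.45 2204 0.04 0.082
top0 0.5 2059 0.116 0.019
top0 0.55 2219 0.155 -0.006
```

Units first: shifts go in shares of 0.8 m and turns go in shares of 4 rad. So 0.492 m is 0.615, 0.25 m is 0.3125, 0.609 rad is 0.1523.

move_arm(
  plan=[
    {"delta_pos": [0.3125,-0.1688,0],"turn": [0,0,0.075],"fingers": 0.4},
    {"delta_pos": [0.3125,-0.1688,0],"turn": [0,0,0.075],"fingers": 0.4},
    {"delta_pos": [0.3125,-0.1688,0],"turn": [0,0,0.075],"fingers": 0.4},
    {"delta_pos": [0.3125,-0.1688,0],"turn": [0,0,0.075],"fingers": 0.4},
    {"delta_pos": [0.3125,-0.1688,0],"turn": [0,0,0.075],"fingers": 0.4},
    {"delta_pos": [0.615,-0.3363,0],"turn": [0,0,0.1523],"fingers": 0.4},
    {"delta_pos": [0.615,-0.3363,0],"turn": [0,0,0.1523],"fingers": 0.4},
    {"delta_pos": [0.615,-0.3363,0],"turn": [0,0,0.1523],"fingers": 0.4},
    {"delta_pos": [0.615,-0.3363,0],"turn": [0,0,0.1523],"fingers": 0.4},
    {"delta_pos": [0.615,-0.3363,0],"turn": [0,0,0.1523],"fingers": 0.4},
    {"delta_pos": [0.615,-0.3363,0],"turn": [0,0,0.1523],"fingers": 0.4},
    {"delta_pos": [0.615,-0.3363,0],"turn": [0,0,0.1523],"fingers": 0.4},
  ],
)

```text
clock: 1.6
position: [0.5759, -0.1917, 0.2496]
ee_rot: [0.989, -0.151, -0.0, 0.0]
ft_force: [-0.1, -0.3, -0.3]
grip_width: 0.602
grasp_force: 0.0
```

In the tool's units: 0.1115 m is 0.1394, -0.001 m is -0.0013.

move_arm(
  plan=[
    {"delta_pos": [0.0013,-0.0013,0.0375],"fingers": 0.4},
    {"delta_pos": [0.0013,-0.0013,0.0813],"fingers": 0.4},
    {"delta_pos": [0.0013,-0.0013,0.1188],"fingers": 0.4},
    {"delta_pos": [0.0013,-0.0013,0.1394],"fingers": 0.4},
    {"delta_pos": [0.0013,-0.0013,0.1394],"fingers": 0.4},
    {"delta_pos": [0.0013,-0.0013,0.1394],"fingers": 0.4},
    {"delta_pos": [0.0013,-0.0013,0.1394],"fingers": 0.4},
  ],
)

```text
validation failed for argument at $.pl...
```

In the tool's units: 0.1115 m is 0.1394, 0.095 m is 0.1188.

move_arm(
  plan=[
    {"delta_pos": [0.0013,-0.0013,0.0375],"turn": [0,0,0],"fingers": 0.4},
    {"delta_pos": [0.0013,-0.0013,0.0813],"turn": [0,0,0],"fingers": 0.4},
    {"delta_pos": [0.0013,-0.0013,0.1188],"turn": [0,0,0],"fingers": 0.4},
    {"delta_pos": [0.0013,-0.0013,0.1394],"turn": [0,0,0],"fingers": 0.4},
    {"delta_pos": [0.0013,-0.0013,0.1394],"turn": [0,0,0],"fingers": 0.4},
    {"delta_pos": [0.0013,-0.0013,0.1394],"turn": [0,0,0],"fingers": 0.4},
  ],
)

```text
clock: 2.35
position: [0.5784, -0.1906, 0.1399]
ee_rot: [0.989, -0.151, 0.001, 0.0]
ft_force: [-0.4, -0.2, 0.3]
grip_width: 0.604
grasp_force: 0.0
```

Run:
```python
from workcell import *
from h import *
c=camera("scene"); im=c["color"][:,:,::-1]; cv2.imwrite("pics/g1.png",cv2.resize(im[120:260,210:350],(560,560),interpolation=cv2.INTER_CUBIC))
o=get_obs();print(o["position"],o["ee_rot"],o["ft_force"])
```

```text
[ 0.57847895 -0.19056124  0.13999715] [ 9.88578240e-01 -1.50704515e-01  1.07327763e-03  2.46026734e-04] [ 0.46226625 -0.11428078  0.08063132]
```

View pics/g1.png

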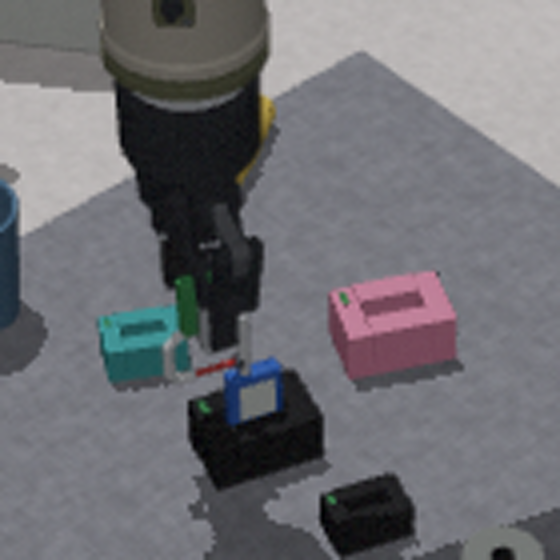

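The crop shows the green tab at (185,300), between the two fingers. Closing now.

In the tool's units: -0.001 m is -0.0013.

move_arm(
  plan=[
    {"delta_pos": [-0.0013,0,0.0013],"turn": [0,0,0],"fingers": 0.7},
    {"delta_pos": [-0.0013,0,0.0013],"turn": [0,0,0],"fingers": 0.85},
    {"delta_pos": [-0.0013,0,0.0013],"turn": [0,0,0],"fingers": 1},
    {"delta_pos": [-0.0013,0,0.0013],"turn": [0,0,0],"fingers": 1},
    {"delta_pos": [-0.0013,0,0.0013],"turn": [0,0,0],"fingers": 1},
    {"delta_pos": [-0.0013,0,0.0013],"turn": [0,0,0],"fingers": 1},
    {"delta_pos": [-0.0013,0,0.0013],"turn": [0,0,0],"fingers": 1},
  ],
  force=60,
)

```text
clock: 3.28
position: [0.577, -0.19, 0.1379]
ee_rot: [0.989, -0.151, 0.0, 0.0]
ft_force: [-0.7, 0.1, 4.9]
grip_width: 0.107
grasp_force: 60.7
```

In the tool's units: -0.22 m is -0.275, -0.19 m is -0.2375.

move_arm(
  plan=[
    {"delta_pos": [0,0,-0.0125],"turn": [0,0,0],"fingers": 1},
    {"delta_pos": [0,0,-0.0375],"turn": [0,0,0],"fingers": 1},
    {"delta_pos": [0,0,-0.0688],"turn": [0,0,0],"fingers": 1},
    {"delta_pos": [0,0,-0.1063],"turn": [0,0,0],"fingers": 1},
    {"delta_pos": [0,0,-0.15],"turn": [0,0,0],"fingers": 1},
    {"delta_pos": [0,0,-0.1938],"turn": [0,0,0],"fingers": 1},
    {"delta_pos": [0,0,-0.2375],"turn": [0,0,0],"fingers": 1},
    {"delta_pos": [0,0,-0.265],"turn": [0,0,0],"fingers": 1},
    {"delta_pos": [0,0,-0.275],"turn": [0,0,0],"fingers": 1},
    {"delta_pos": [0,0,-0.275],"turn": [0,0,0],"fingers": 1},
    {"delta_pos": [0,0,-0.275],"turn": [0,0,0],"fingers": 1},
  ],
  force=60,
)

```text
clock: 4.65
position: [0.5765, -0.1897, 0.3565]
ee_rot: [0.989, -0.15, -0.001, -0.0]
ft_force: [0.3, -0.4, -1.6]
grip_width: 0.105
grasp_force: 59.8
```

In the tool's units: -0.298 m is -0.3725, -0.229 m is -0.2863, -0.347 rad is -0.0868.

move_arm(
  plan=[
    {"delta_pos": [-0.025,-0.0325,0],"turn": [0,0,-0.0075],"fingers": 1},
    {"delta_pos": [-0.0625,-0.0813,0],"turn": [0,0,-0.02],"fingers": 1},
    {"delta_pos": [-0.1,-0.13,0],"turn": [0,0,-0.03],"fingers": 1},
    {"delta_pos": [-0.1375,-0.1788,0],"turn": [0,0,-0.0425],"fingers": 1},
    {"delta_pos": [-0.175,-0.2275,0],"turn": [0,0,-0.055],"fingers": 1},
    {"delta_pos": [-0.2125,-0.2763,0],"turn": [0,0,-0.0675],"fingers": 1},
    {"delta_pos": [-0.25,-0.325,0],"turn": [0,0,-0.0775],"fingers": 1},
    {"delta_pos": [-0.275,-0.3575,0],"turn": [0,0,-0.0838],"fingers": 1},
    {"delta_pos": [-0.2863,-0.3725,0],"turn": [0,0,-0.0868],"fingers": 1},
    {"delta_pos": [-0.2863,-0.3725,0],"turn": [0,0,-0.0868],"fingers": 1},
    {"delta_pos": [-0.2863,-0.3725,0],"turn": [0,0,-0.0868],"fingers": 1},
    {"delta_pos": [-0.2863,-0.3725,0],"turn": [0,0,-0.0868],"fingers": 1},
  ],
)

```text
clock: 6.15
position: [0.4475, 0.1615, 0.3573]
ee_rot: [1.0, 0.021, -0.0, 0.0]
ft_force: [0.3, -0.2, -1.3]
grip_width: 0.109
grasp_force: 59.8
```

Run:
```python
from workcell import *
from h import *
o=get_obs();print(o["position"].round(4),o["ee_rot"].round(4),o["ft_force"].round(2),o["clock"])
for n in("scene","top"):
    c=camera(n); np.savez(n+"1.npz",**c);W=cloud(c)
    hsv=cv2.cvtColor(c["color"],cv2.COLOR_RGB2HSV).astype(int)
    a=(W[...,2]>.15)&(W[...,2]<.42)&(W[...,0]>.36)&(W[...,0]<.52)&(abs(W[...,1]-.163)<.06)&(hsv[...,1]>120)
    for l,m in(("green",a&(hsv[...,0]>45)&(hsv[...,0]<80)),("blue",a&(hsv[...,0]>100)&(hsv[...,0]<128)),("red",a&((hsv[...,0]<8)|(hsv[...,0]>172)))):
        p=W[m]
        if len(p): print(n,l,len(p),np.median(p,0).round(4),p.min(0).round(3),p.max(0).round(3))
    u=(320,170,480,290) if n=="scene" else (180,200,300,320)
    im=c["color"][u[1]:u[3],u[0]:u[2],::-1]; cv2.imwrite(f"pics/a_{n}.png",cv2.resize(im,(400,400*im.shape[0]//im.shape[1]),interpolation=cv2.INTER_CUBIC))
a,b=cv2.imread("pics/a_scene.png"),cv2.imread("pics/a_top.png")
a=cv2.copyMakeBorder(a,0,b.shape[0]-a.shape[0],0,0,cv2.BORDER_CONSTANT); cv2.imwrite("pics/a.png",np.hstack([a,b]))
```

```text
[0.4475 0.1615 0.3573] [ 9.998e-01  2.120e-02 -1.000e-04  1.000e-04] [ 0.34 -0.2  -1.26] 6.15
scene green 96 [0.461  0.1623 0.3586] [0.445 0.155 0.336] [0.464 0.168 0.374]
scene blue 211 [0.4325 0.164  0.2633] [0.403 0.156 0.23 ] [0.44  0.168 0.299]
scene red 13 [0.4424 0.161  0.2989] [0.43  0.16  0.297] [0.452 0.163 0.302]
top blue 64 [0.4232 0.1544 0.2774] [0.403 0.152 0.241] [0.435 0.158 0.3  ]
```

View pics/a.png

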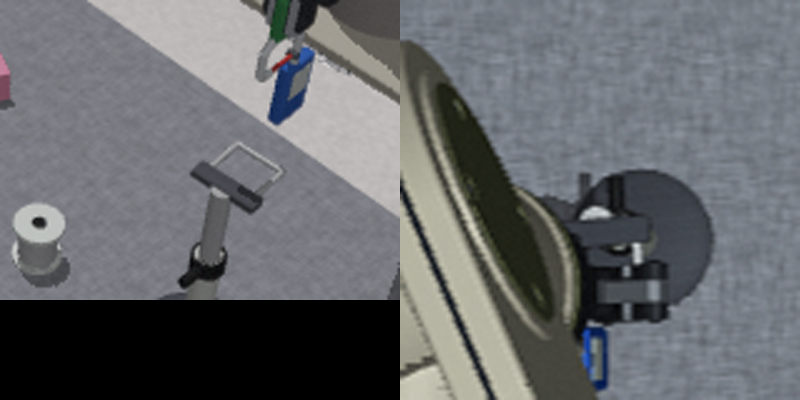

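Left (scene view): the fob hangs upright in the gripper at (290,85), with the eye below it at (250,165). Right (top view): the gripper is over the eye. The measured gate x range matches the TCP. I'll descend to just above the bar.

In the tool's units: 0.083 m is 0.1038, -0.0018 m is -0.0023.

move_arm(
  plan=[
    {"delta_pos": [-0.0013,-0.0023,0.0125],"turn": [0,0,0],"fingers": 1},
    {"delta_pos": [-0.0013,-0.0023,0.0313],"turn": [0,0,0],"fingers": 1},
    {"delta_pos": [-0.0013,-0.0023,0.0563],"turn": [0,0,0],"fingers": 1},
    {"delta_pos": [-0.0013,-0.0023,0.075],"turn": [0,0,0],"fingers": 1},
    {"delta_pos": [-0.0013,-0.0023,0.09],"turn": [0,0,0],"fingers": 1},
    {"delta_pos": [-0.0013,-0.0023,0.1],"turn": [0,0,0],"fingers": 1},
    {"delta_pos": [-0.0013,-0.0023,0.1038],"turn": [0,0,0],"fingers": 1},
    {"delta_pos": [-0.0013,-0.0023,0.1038],"turn": [0,0,0],"fingers": 1},
    {"delta_pos": [-0.0013,-0.0023,0.1038],"turn": [0,0,0],"fingers": 1},
    {"delta_pos": [-0.0013,-0.0023,0.1038],"turn": [0,0,0],"fingers": 1},
  ],
)

```text
clock: 7.5
position: [0.446, 0.1646, 0.2748]
ee_rot: [1.0, 0.022, 0.0, 0.0]
ft_force: [-0.5, -0.4, -0.8]
grip_width: 0.106
grasp_force: 59.8
```

Run:
```python
from workcell import *
from h import *
o=get_obs();print(o["position"].round(4),o["ft_force"].round(2))
c=camera("scene"); W=cloud(c)
cv2.imwrite("pics/b.png",cv2.resize(c["color"][200:260,390:450,::-1],(600,600),interpolation=cv2.INTER_CUBIC))
```

```text
[0.446  0.1646 0.2748] [-0.53 -0.39 -0.78]
```

View pics/b.png

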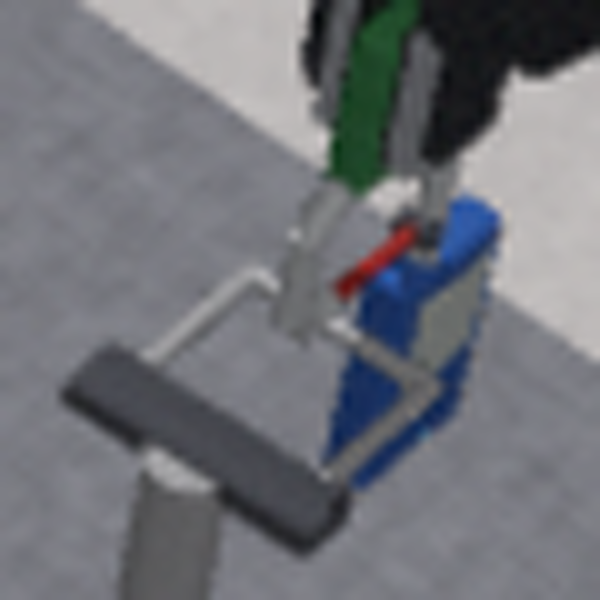

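The crop shows the red gate at (375,265) just above the front bar, with the bow inside the opening at (300,310) and the fob outside. Pressing down slowly.

In the tool's units: 0.016 m is 0.02, 0.014 m is 0.0175.

move_arm(
  plan=[
    {"delta_pos": [0,0,0.0025],"turn": [0,0,0],"fingers": 1},
    {"delta_pos": [0,0,0.005],"turn": [0,0,0],"fingers": 1},
    {"delta_pos": [0,0,0.0075],"turn": [0,0,0],"fingers": 1},
    {"delta_pos": [0,0,0.01],"turn": [0,0,0],"fingers": 1},
    {"delta_pos": [0,0,0.0125],"turn": [0,0,0],"fingers": 1},
    {"delta_pos": [0,0,0.015],"turn": [0,0,0],"fingers": 1},
    {"delta_pos": [0,0,0.0175],"turn": [0,0,0],"fingers": 1},
    {"delta_pos": [0,0,0.02],"turn": [0,0,0],"fingers": 1},
    {"delta_pos": [0,0,0.02],"turn": [0,0,0],"fingers": 1},
  ],
)

```text
clock: 8.68
position: [0.4459, 0.1646, 0.2585]
ee_rot: [1.0, 0.022, 0.0, 0.0]
ft_force: [-0.5, -0.4, 3.0]
grip_width: 0.108
grasp_force: 60.3
```

In the tool's units: 0.012 m is 0.015, 0.01 m is 0.0125.

move_arm(
  plan=[
    {"delta_pos": [0,0,0.0025],"turn": [0,0,0],"fingers": 1},
    {"delta_pos": [0,0,0.005],"turn": [0,0,0],"fingers": 1},
    {"delta_pos": [0,0,0.0075],"turn": [0,0,0],"fingers": 1},
    {"delta_pos": [0,0,0.01],"turn": [0,0,0],"fingers": 1},
    {"delta_pos": [0,0,0.0125],"turn": [0,0,0],"fingers": 1},
    {"delta_pos": [0,0,0.015],"turn": [0,0,0],"fingers": 1},
    {"delta_pos": [0,0,0.015],"turn": [0,0,0],"fingers": 1},
  ],
)

```text
clock: 9.55
position: [0.4452, 0.1645, 0.246]
ee_rot: [1.0, 0.022, -0.001, 0.0]
ft_force: [-2.5, 0.1, 2.5]
grip_width: 0.106
grasp_force: 60.4
```

In the tool's units: 0.005 m is 0.0063, 0.001 m is 0.0013.

move_arm(
  plan=[
    {"delta_pos": [0.0013,0,0.0013],"turn": [0,0,0],"fingers": 1},
    {"delta_pos": [0.0013,0,0.0025],"turn": [0,0,0],"fingers": 1},
    {"delta_pos": [0.0013,0,0.0038],"turn": [0,0,0],"fingers": 1},
    {"delta_pos": [0.0013,0,0.005],"turn": [0,0,0],"fingers": 1},
    {"delta_pos": [0.0013,0,0.0063],"turn": [0,0,0],"fingers": 1},
    {"delta_pos": [0.0013,0,0.0063],"turn": [0,0,0],"fingers": 1},
  ],
)

```text
clock: 10.3
position: [0.4468, 0.1646, 0.2414]
ee_rot: [1.0, 0.022, -0.0, 0.0]
ft_force: [-2.5, -0.6, 3.2]
grip_width: 0.109
grasp_force: 60.4
```

move_arm(
  plan=[
    {"delta_pos": [0,0,0.0013],"turn": [0,0,0],"fingers": 1},
    {"delta_pos": [0,0,0.0025],"turn": [0,0,0],"fingers": 1},
    {"delta_pos": [0,0,0.0038],"turn": [0,0,0],"fingers": 1},
    {"delta_pos": [0,0,0.0038],"turn": [0,0,0],"fingers": 1},
  ],
)

```text
clock: 10.8
position: [0.4461, 0.1645, 0.2378]
ee_rot: [1.0, 0.022, -0.001, 0.0]
ft_force: [-6.4, -0.3, -0.1]
grip_width: 0.109
grasp_force: 60.2
```

In the tool's units: 0.002 m is 0.0025, 0.001 m is 0.0013.

move_arm(
  plan=[
    {"delta_pos": [0,0,0.0013],"turn": [0,0,0],"fingers": 1},
    {"delta_pos": [0,0,0.0025],"turn": [0,0,0],"fingers": 1},
    {"delta_pos": [0,0,0.0025],"turn": [0,0,0],"fingers": 1},
  ],
)

```text
clock: 11.18
position: [0.4473, 0.1645, 0.2364]
ee_rot: [1.0, 0.022, 0.0, -0.0]
ft_force: [0.3, -0.7, -0.4]
grip_width: 0.111
grasp_force: 59.8
```

Run:
```python
from workcell import *
from h import *
o=get_obs();print(o["position"].round(4),o["ft_force"].round(2))
c=camera("scene")
cv2.imwrite("pics/d.png",cv2.resize(c["color"][200:260,390:450,::-1],(600,600),interpolation=cv2.INTER_CUBIC))
```

```text
[0.4473 0.1645 0.2364] [ 0.26 -0.69 -0.38]
```

View pics/d.png

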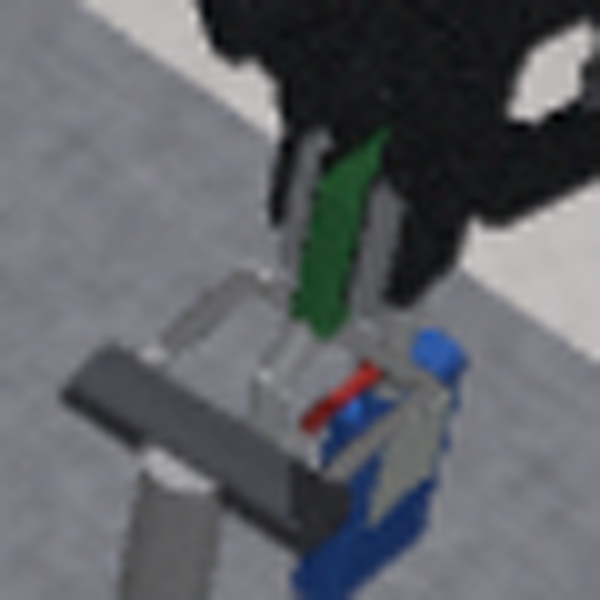

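The red gate at (340,395) now lies below the front bar, which passes through the loop, and the contact force has vanished, so it is latched. Releasing it upright would make it swing hard, so I'll first tilt it towards its hanging pose.

In the tool's units: -0.0135 m is -0.0169, -0.01 m is -0.0125, 0.2 rad is 0.05.

move_arm(
  plan=[
    {"delta_pos": [-0.0043,0,0],"turn": [0,0.0125,0],"fingers": 1},
    {"delta_pos": [-0.0084,0,0],"turn": [0,0.025,0],"fingers": 1},
    {"delta_pos": [-0.0125,0,0],"turn": [0,0.0375,0],"fingers": 1},
    {"delta_pos": [-0.0169,0,0],"turn": [0,0.05,0],"fingers": 1},
    {"delta_pos": [-0.0169,0,0],"turn": [0,0.05,0],"fingers": 1},
    {"delta_pos": [-0.0169,0,0],"turn": [0,0.05,0],"fingers": 1},
  ],
)

```text
clock: 11.98
position: [0.4337, 0.1639, 0.2367]
ee_rot: [0.995, 0.022, 0.1, -0.002]
ft_force: [-0.5, 0.4, -0.4]
grip_width: 0.102
grasp_force: 59.8
```

In the tool's units: -0.0127 m is -0.0159, 0.002 m is 0.0025, 0.2 rad is 0.05.

move_arm(
  plan=[
    {"delta_pos": [-0.0038,0,0.0006],"turn": [0,0.0125,0],"fingers": 1},
    {"delta_pos": [-0.0075,0,0.0015],"turn": [0,0.025,0],"fingers": 1},
    {"delta_pos": [-0.0119,0,0.0025],"turn": [0,0.0375,0],"fingers": 1},
    {"delta_pos": [-0.0159,0,0.0035],"turn": [0,0.05,0],"fingers": 1},
    {"delta_pos": [-0.0159,0,0.0035],"turn": [0,0.05,0],"fingers": 1},
    {"delta_pos": [-0.0159,0,0.0035],"turn": [0,0.05,0],"fingers": 1},
  ],
)

```text
clock: 12.72
position: [0.4219, 0.1636, 0.2315]
ee_rot: [0.98, 0.022, 0.198, -0.005]
ft_force: [0.6, -0.9, -0.0]
grip_width: 0.107
grasp_force: 59.8
```

In the tool's units: -0.0057 m is -0.0071, 0.0054 m is 0.0068, 0.1 rad is 0.025.

move_arm(
  plan=[
    {"delta_pos": [-0.0025,0,0.0025],"turn": [0,0.0075,0],"fingers": 1},
    {"delta_pos": [-0.005,0,0.0044],"turn": [0,0.0175,0],"fingers": 1},
    {"delta_pos": [-0.0071,0,0.0068],"turn": [0,0.025,0],"fingers": 1},
    {"delta_pos": [-0.0071,0,0.0068],"turn": [0,0.025,0],"fingers": 1},
    {"delta_pos": [-0.0071,0,0.0068],"turn": [0,0.025,0],"fingers": 1},
  ],
)

```text
clock: 13.35
position: [0.4185, 0.1634, 0.2242]
ee_rot: [0.969, 0.022, 0.247, -0.006]
ft_force: [0.2, -1.0, -1.0]
grip_width: 0.105
grasp_force: 59.8
```

In the tool's units: 0.0017 m is 0.0021, -0.001 m is -0.0013.

move_arm(
  plan=[
    {"delta_pos": [-0.0006,0,0.0011],"turn": [0,0,0],"fingers": 1},
    {"delta_pos": [-0.0013,0,0.0021],"turn": [0,0,0],"fingers": 1},
    {"delta_pos": [-0.0013,0,0.0021],"turn": [0,0,0],"fingers": 1},
  ],
)

```text
clock: 13.72
position: [0.4183, 0.1633, 0.2219]
ee_rot: [0.969, 0.022, 0.247, -0.006]
ft_force: [0.2, 0.1, -1.7]
grip_width: 0.111
grasp_force: 59.8
```

In the tool's units: 0.0014 m is 0.0018, 0.0009 m is 0.0011.

move_arm(
  plan=[
    {"delta_pos": [-0.0006,0,0.0011],"turn": [0,0,0],"fingers": 1},
    {"delta_pos": [-0.001,0,0.0018],"turn": [0,0,0],"fingers": 1},
    {"delta_pos": [-0.001,0,0.0018],"turn": [0,0,0],"fingers": 1},
  ],
)

```text
clock: 14.1
position: [0.4185, 0.1634, 0.2208]
ee_rot: [0.969, 0.022, 0.248, -0.006]
ft_force: [0.7, -0.5, 1.4]
grip_width: 0.106
grasp_force: 60.1
```

move_arm(
  plan=[
    {"delta_pos": [0,0,0],"turn": [0,0,0],"fingers": 0.86},
    {"delta_pos": [0,0,0],"turn": [0,0,0],"fingers": 0.82},
    {"delta_pos": [0,0,0],"turn": [0,0,0],"fingers": 0.75},
    {"delta_pos": [0,0,0],"turn": [0,0,0],"fingers": 0.65},
    {"delta_pos": [0,0,0],"turn": [0,0,0],"fingers": 0.6},
    {"delta_pos": [0,0,0],"turn": [0,0,0],"fingers": 0.6},
    {"delta_pos": [0,0,0],"turn": [0,0,0],"fingers": 0.6},
    {"delta_pos": [0,0,0],"turn": [0,0,0],"fingers": 0.6},
  ],
  force=20,
)

```text
clock: 15.1
position: [0.4183, 0.1633, 0.2204]
ee_rot: [0.969, 0.022, 0.247, -0.006]
ft_force: [0.3, 0.1, -0.0]
grip_width: 0.401
grasp_force: 0.0
```

Run:
```python
from workcell import *
from h import *
o=get_obs();print(o["position"].round(4),o["ft_force"].round(2),o["grip_width"])
c=camera("scene")
cv2.imwrite("pics/e.png",cv2.resize(c["color"][190:270,380:460,::-1],(600,600),interpolation=cv2.INTER_CUBIC))
```

```text
[0.4183 0.1633 0.2204] [ 0.27  0.14 -0.03] 0.40095975780222787
```

View pics/e.png

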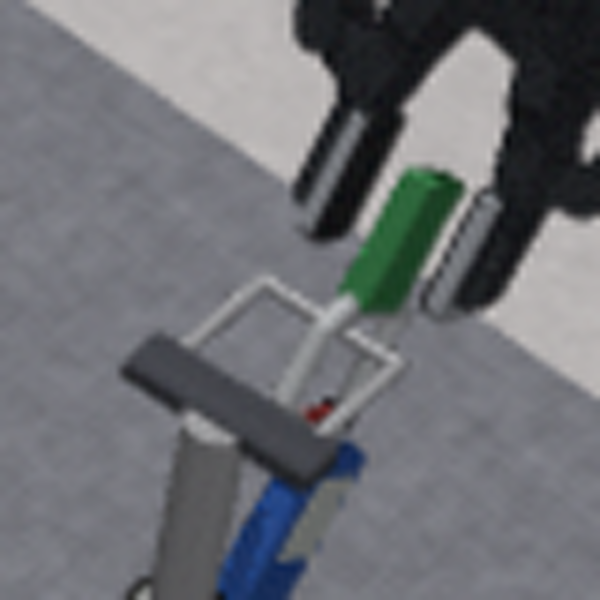

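The fob hangs tilted from the eye, with its tab at (400,245) free between the open fingers. I'll back straight out and let it settle.

In the tool's units: -0.09 m is -0.1125, -0.03 m is -0.0375.

move_arm(
  plan=[
    {"delta_pos": [0,0,-0.0125],"turn": [0,0,0],"fingers": 0.6},
    {"delta_pos": [0,0,-0.0375],"turn": [0,0,0],"fingers": 0.6},
    {"delta_pos": [0,0,-0.0625],"turn": [0,0,0],"fingers": 0.6},
    {"delta_pos": [0,0,-0.0875],"turn": [0,0,0],"fingers": 0.6},
    {"delta_pos": [0,0,-0.1063],"turn": [0,0,0],"fingers": 0.6},
    {"delta_pos": [0,0,-0.1125],"turn": [0,0,0],"fingers": 0.6},
    {"delta_pos": [0,0,-0.1125],"turn": [0,0,0],"fingers": 0.6},
    {"delta_pos": [0,0,-0.1125],"turn": [0,0,0],"fingers": 0.6},
    {"delta_pos": [0,0,-0.1125],"turn": [0,0,0],"fingers": 0.6},
    {"delta_pos": [0,0,-0.1125],"turn": [0,0,0],"fingers": 0.6},
    {"delta_pos": [0,0,-0.1125],"turn": [0,0,0],"fingers": 0.6},
    {"delta_pos": [0,0,-0.1125],"turn": [0,0,0],"fingers": 0.6},
  ],
)

```text
clock: 16.65
position: [0.3762, 0.1618, 0.2992]
ee_rot: [0.969, 0.021, 0.247, -0.005]
ft_force: [0.4, 0.1, -0.4]
grip_width: 0.405
grasp_force: 0.0
```

move_arm(
  plan=[
    {"delta_pos": [0,0,0],"turn": [0,0,0],"fingers": 0.6},
    {"delta_pos": [0,0,0],"turn": [0,0,0],"fingers": 0.6},
    {"delta_pos": [0,0,0],"turn": [0,0,0],"fingers": 0.6},
    {"delta_pos": [0,0,0],"turn": [0,0,0],"fingers": 0.6},
    {"delta_pos": [0,0,0],"turn": [0,0,0],"fingers": 0.6},
    {"delta_pos": [0,0,0],"turn": [0,0,0],"fingers": 0.6},
    {"delta_pos": [0,0,0],"turn": [0,0,0],"fingers": 0.6},
    {"delta_pos": [0,0,0],"turn": [0,0,0],"fingers": 0.6},
    {"delta_pos": [0,0,0],"turn": [0,0,0],"fingers": 0.6},
    {"delta_pos": [0,0,0],"turn": [0,0,0],"fingers": 0.6},
    {"delta_pos": [0,0,0],"turn": [0,0,0],"fingers": 0.6},
    {"delta_pos": [0,0,0],"turn": [0,0,0],"fingers": 0.6},
  ],
)

```text
clock: 18.15
position: [0.3761, 0.1621, 0.2992]
ee_rot: [0.969, 0.022, 0.247, -0.005]
ft_force: [-0.9, 0.9, -0.4]
grip_width: 0.399
grasp_force: 0.0
```

Run:
```python
from workcell import *
from h import *
ims=[]
def pos():
    c=camera("scene"); W=cloud(c); hsv=cv2.cvtColor(c["color"],cv2.COLOR_RGB2HSV).astype(int)
    a=(W[...,2]>.02)&(W[...,2]<.3)&(W[...,0]>.36)&(W[...,0]<.56)&(abs(W[...,1]-.163)<.06)&(hsv[...,1]>120)
    r=[]
    for m in(a&(hsv[...,0]>45)&(hsv[...,0]<80),a&(hsv[...,0]>100)&(hsv[...,0]<128)):
        r+=[W[m].mean(0).round(4),W[m][:,2].min().round(3)]
    return c,r
for i in range(12):
    c,r=pos(); ims.append(c["color"].astype(int)); print(r)
print("max img diff",[int(abs(b-ims[0])[190:290,370:470].max()) for b in ims])
cv2.imwrite("pics/f.png",cv2.resize(c["color"][190:290,370:470,::-1],(600,600),interpolation=cv2.INTER_CUBIC))
```

```text
[array([0.4259, 0.166 , 0.2196]), np.float64(0.2), array([0.4634, 0.1701, 0.1249]), np.float64(0.092)]
[array([0.4262, 0.1661, 0.2198]), np.float64(0.196), array([0.4628, 0.1701, 0.1248]), np.float64(0.095)]
[array([0.4261, 0.1661, 0.2201]), np.float64(0.198), array([0.4626, 0.1699, 0.1244]), np.float64(0.093)]
[array([0.4259, 0.1661, 0.2198]), np.float64(0.198), array([0.4628, 0.17  , 0.1244]), np.float64(0.093)]
[array([0.4256, 0.166 , 0.2196]), np.float64(0.197), array([0.4631, 0.1702, 0.125 ]), np.float64(0.096)]
[array([0.4259, 0.1661, 0.22  ]), np.float64(0.199), array([0.4627, 0.1699, 0.1241]), np.float64(0.095)]
[array([0.4258, 0.1661, 0.2196]), np.float64(0.197), array([0.4631, 0.1702, 0.1249]), np.float64(0.093)]
[array([0.4264, 0.1662, 0.2191]), np.float64(0.115), array([0.4627, 0.1699, 0.1245]), np.float64(0.093)]
[array([0.4256, 0.1659, 0.2196]), np.float64(0.196), array([0.4626, 0.1699, 0.1242]), np.float64(0.092)]
[array([0.4265, 0.1662, 0.2192]), np.float64(0.113), array([0.4628, 0.17  , 0.1243]), np.float64(0.094)]
[array([0.4258, 0.1661, 0.2198]), np.float64(0.198), array([0.4628, 0.17  , 0.1244]), np.float64(0.093)]
[array([0.4259, 0.166 , 0.2197]), np.float64(0.197), array([0.4635, 0.17  , 0.1244]), np.float64(0.096)]
max img diff [0, 20, 17, 14, 18, 18, 21, 19, 16, 18, 18, 16]
```

View pics/f.png

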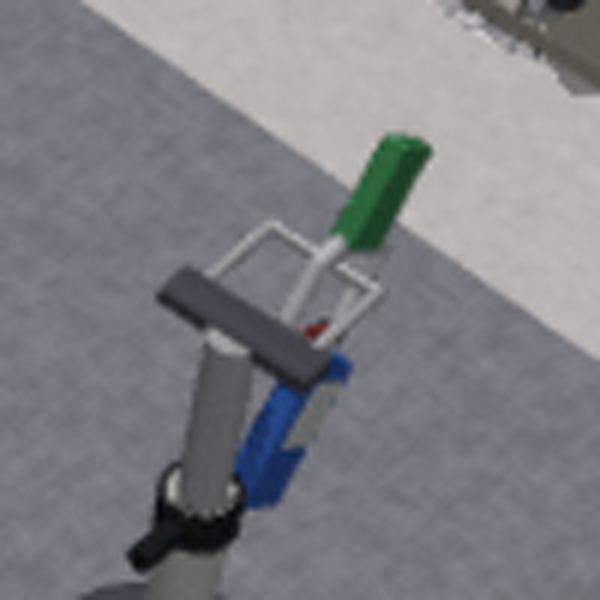

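The fob hangs from the eye with its tab at (385,190), the gripper is well clear, and twelve frames show no movement. The foot is at about 0.09 m, within limits. Handing in.

```bash
python3 -c "
from workcell import hand_in
print(hand_in())"
```

```text
the job is handed in; nothing more can be done
None
```

The fob is clipped onto the eye with its gate shut, hanging still with the gripper clear at about 18 s; the job is handed in, but no verdict came back.

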